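Find the menu-card block marked underneath

ROBOT

A 7-joint arm with a two-finger parallel gripper is mounted at the origin on a cart in front of the work surface, level with it; the furniture and walls round the work are solid. World frame = base frame: x ahead of the robot, y to its left, z up, the work surface at z = 0. Lengths are in m, angles in rad, forces in N, time in s.
With the tool pointing down it reaches from about 0.425 to 0.925 m from the base axis. Payload 6.8 kg.
Tool frame: the origin (TCP) lies between the finger pads; the fingertips stand 11 mm ahead of it and the grasp point (between the pads) lies 8 mm behind it; z points along the fingers, y is the line along which they close (so a half turn about z gives the same grasp; the last joint's range is limited). The gripper opens to 85 mm and grips with 20 to 120 N. Pads are 22 mm wide; open, the fingers measure 114 mm over their backs; the gripper's body (76 mm by 85 mm) begins 54 mm behind the grasp point. The pads swing forward as they close: fully open they stand 13 mm farther back than shut.
Start: joints at [-1.272, 0.477, 0.022, 1.555, -0.011, 1.109, -0.083], TCP at [0.267, 0.62, 0.242] pointing down, gripper open.
Joint ranges: [-2.96, 2.96], [-0.34, 2.1], [-1.41, 1.46], [0.24, 2.44], [-1.37, 4.51], [0.17, 1.92], [-2.96, 2.96]. Speed limits (rad/s): [2.39, 2.39, 3.14, 3.14, 3.14, 3.14, 3.14].

INTERFACE

Orientations are given as a rotation vector (axis times angle).
In Python, from bench import r gives the robot as it stands.
- The arm moves only by the tool send_rows, never from a script. Its argument "deltas" is a list of rows, each an object of numbers: "dx", "dy", "dz": the shift along the world's x, y, z in mm; "rx", "ry", "rz": the turn, a rotation vector about the world's x, y, z in degrees. A call has 1 to 5 rows; each row is the pose to reach, as a shift and turn from the pose commanded when the call began; what a row does not reach only later rows make up. A row lasts 1/12 s, in which the tool goes at most 41.7 mm and 7.16 degrees, less where a joint would pass 70% of its speed; a pose out of reach is approached as far as the arm can. A call with a gripper value outside its range is refused whole. "jaw" is the finger opening in mm, from 0 to 85.4, set as the call begins (left out, the last holds). The fingers move at their own pace and stop on an object; "newtons" is the grip in N (left out, the last holds). Time passes only in rows, so rows that repeat a pose let the fingers close. It gives the time, the measured TCP pose, the force, the opening and the grip force at its end, in the units of the state.
- r.get_obs(): the state, without advancing time (a new reading comes with each control period).
- r.grab_frame(name): name is "scene" or "top" or "wrist"; returns a dict with "frame" (384x512x3 uint8, blue, green, red), "z_map" (384x512 float32, m along the optical axis (not along the pixel's ray), 0 where there is no reading), "vertical_fov" (degrees; the focal length in pixels is half the picture's height over the tangent of half this angle, whatever the lens; pixels are square), "cx", "cy" (the principal point, pixels), "xyz" and "orientation" of the camera in the world. Camera axes: x right, y down, z forward; pixel columns grow to the right and rows downward; lengths in m; the calibration is good to about 2 mm. A picture is of the moment at which its call begins.
- r.hand_in(): hands the job in; it is judged then, once.
The state is a dict: "clock": time; "joints": joint angles; "qvel": joint speeds; "tau": joint torques, N m; "tcp_pos": TCP position; "orientation": TCP orientation; "contact_force": force on the tool from outside, world axes, zero at the start; "moment": the same for the moment, N m; "grip_width": finger opening in m; "gripper_force": force on a finger pad.
Only numpy, scipy, OpenCV 4.12 (cv2) and the standard library are available. Lean on these libraries where they do the work, as an engineer would, in place of code of your own. Each camera call takes 0.05 s, during which the arm holds its last target. There are 200 camera calls.

TASK

One of the three look-alike wooden menu-card blocks has a red spot on its underside, which means its card slot is worn and it must go for repair. Turn the blocks up on edge or right over to see their undersides until you find it, then set that block down in the small steel tray so that it rests flat on the tray's floor, any face down. Leave the other two blocks on the table outside the tray, and do not disturb the tin, the mug and the salt shaker.

Things in the scene. Friction and masses are not known exactly. Their poses are not given: they have to be found in the camera images.
- block_1: wooden menu-card block, 56 x 44 x 38 mm (own x, y, z), 0.06 to 0.11 kg, loose; 4 mm card slot along own y across its top; cork pad underneath. Origin: centre of its underside (cork side); own z runs to the slotted top. Starts underside down. Exactly one of block_1, block_2, block_3 has a red disc 28 mm across in the middle of its underside; the names do not tell which.
- block_2: wooden menu-card block, 56 x 44 x 38 mm (own x, y, z), 0.06 to 0.11 kg, loose; 4 mm card slot along own y across its top; cork pad underneath. Origin: centre of its underside (cork side); own z runs to the slotted top. Starts underside down. Exactly one of block_1, block_2, block_3 has a red disc 28 mm across in the middle of its underside; the names do not tell which.
- block_3: wooden menu-card block, 56 x 44 x 38 mm (own x, y, z), 0.06 to 0.11 kg, loose; 4 mm card slot along own y across its top; cork pad underneath. Origin: centre of its underside (cork side); own z runs to the slotted top. Starts underside down. Exactly one of block_1, block_2, block_3 has a red disc 28 mm across in the middle of its underside; the names do not tell which.
- tray: shallow open steel tray, 180 x 160 mm outside (own x by own y; 186 x 166 mm over its rolled rim), does not slide; origin at the centre of its underside, on the table; inner floor 4 mm above the table, 172 x 152 mm inside, walls 4 mm thick, rim 25 mm above the table
- tin: tomato tin, bystander, 57 mm across and 72 mm tall, loose; origin at the centre of its underside
- mug: white mug with dots, bystander, 78 x 114 mm with its handle, 93 mm tall, loose; origin at the centre of its underside
- mill: salt shaker, bystander, white with a grey cap, 44 mm across and 90 mm tall, loose; origin at the centre of its underside
Not all that is in view belongs to the job. Leave any green or pink look-alike of the block_2 alone.

How it is judged:
By the outcome, as a careful person would: the job done as asked, in the order asked, and still so for the second after the job is handed in, with the robot touching nothing.
It also fails if it takes over 72 s, if anything falls off the work surface, if the arm or the gripper's body presses on something with over 40 N, if the wrist force passes 120 N, or if a joint passes its speed limit or range.

## Working session

There is one attempt and no reset: what is moved stays moved. The work goes in short steps, Python scripts to look and compute and a tool call to move; the robot and the scene stay as the last step left them, time stands still between calls to the robot, and variables do not carry over. Pictures are saved under pics/ and viewed, at most 10 in all, crops included, and the job is handed in when it is done.

Besides the shell and the picture viewer there is one more tool, called after "Call:" in YAML: its name, and indented under it one key for each argument. send_rows: Moves the arm, as the interface text tells. Its arguments: {"type":"object","properties":{"deltas":{"type":"array","items":{"type":"object","properties":{"dx":{"type":"number"},"dy":{"type":"number"},"dz":{"type":"number"},"rx":{"type":"number"},"ry":{"type":"number"},"rz":{"type":"number"}}}},"jaw":{"type":"number"},"newtons":{"type":"number"}},"required":["deltas"]}

```bash
mkdir -p pics; ls; cat > h.py <<'E'
from bench import r
import numpy as np, cv2
from scipy.spatial.transform import Rotation as R
def grab(n,save=None):
    f=r.grab_frame(n)
    if save: cv2.imwrite('pics/'+save,f['frame'])
    return f
def cloud(f):
    h,w=f['z_map'].shape; fl=h/2/np.tan(np.radians(f['vertical_fov'])/2)
    u,v=np.meshgrid(np.arange(w),np.arange(h)); z=f['z_map']
    p=np.stack([(u-f['cx'])/fl*z,(v-f['cy'])/fl*z,z],-1)
    o=np.array(f['orientation']); M=R.from_rotvec(o).as_matrix() if o.size==3 else o.reshape(3,3)
    return p@M.T+np.array(f['xyz'])
E
python3 - <<'E'
from h import *
o=r.get_obs(); print(o)
a=grab('scene'); b=grab('top')
for f in(a,b): print(f['xyz'],f['orientation'],f['vertical_fov'],f['cx'],f['cy'])
cv2.imwrite('pics/scene.png',a['frame']);cv2.imwrite('pics/top.png',cv2.resize(b['frame'],(768,576)))
import pickle; pickle.dump((a,b),open('f0.pkl','wb'))
E
```

```text
pics
{'clock': 0.0, 'joints': array([-1.27208239,  0.47778307,  0.0223225 ,  1.55647763, -0.01152774,
        1.10926085, -0.0830712 ]), 'qvel': array([ 1.04389587e-03, -1.09492180e-03, -8.38199959e-05,  7.43876829e-04,
        1.65986266e-04,  4.34468014e-04,  6.95122387e-04]), 'tau': array([ 1.19664503e-03, -5.96454120e+01,  1.60864245e+00, -2.81201506e+01,
        1.26033343e-02,  9.27218614e-03, -3.99417024e-05]), 'tcp_pos': array([0.26685586, 0.61938477, 0.2413257 ]), 'orientation': array([-6.34489075e-01, -3.07658215e+00,  2.79889081e-03]), 'contact_force': array([-0.88974707,  0.32856581,  0.90287951]), 'moment': array([ 0.03205801,  0.02539628, -0.02080708]), 'gripper_force': 0.0, 'grip_width': 0.08545759503479905}
[ 0.04320155 -0.38617153  0.91653031] [-2.27339876  1.01744481 -0.38740889] 53.57857438807215 262.3482936609672 190.7747165569947
[0.37609845 0.08623609 1.24446979] [-2.13709515  2.13627883 -0.18082443] 53.91088067420057 257.4337472151249 192.5703787366842
```

View pics/top.png

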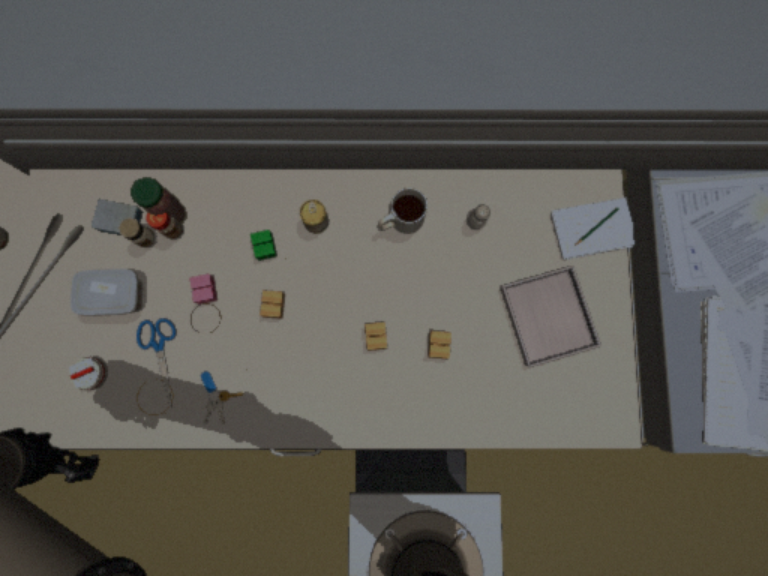

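View pics/scene.png

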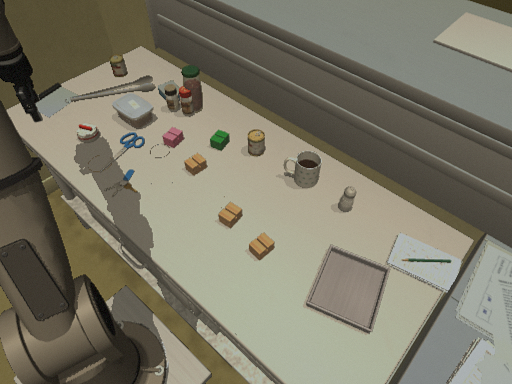

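The top view (768x576) shows three natural wood blocks at (271,304), (375,336) and (440,345). These match the description. The green (263,245) and pink (203,289) blocks are look-alikes to leave alone. The tray is at (549,316), the tin at (313,214), the mug at (408,208) and the shaker at (479,216).

```bash
python3 - <<'E'
from h import *
import pickle
a,b=pickle.load(open('f0.pkl','rb'))
for nm,f in(('scene',a),('top',b)):
    P=cloud(f); hsv=cv2.cvtColor(f['frame'],cv2.COLOR_BGR2HSV)
    m=((hsv[...,0]>8)&(hsv[...,0]<25)&(hsv[...,1]>110)&(hsv[...,2]>60)).astype(np.uint8)
    # top-surface points
    q=((P[...,2]>.025)&(P[...,2]<.05)).astype(np.uint8)
    m=cv2.morphologyEx(m&q,cv2.MORPH_CLOSE,np.ones((3,3)))
    n,l,s,c=cv2.connectedComponentsWithStats(m)
    for i in range(1,n):
        if s[i,4]<60: continue
        pts=P[(l==i)&(P[...,2]>.03)]; 
        rc=cv2.minAreaRect((pts[:,:2]*1000).astype(np.float32))
        print(nm,c[i].round(),s[i,4],'z',np.median(pts[:,2]).round(4),'rect',np.round(rc[0],1),np.round(rc[1],1),round(rc[2],1))
P=cloud(b)
for n,(u,v) in dict(tray=(549,316),table=(350,270)).items(): print(n,P[int(v/1.5),int(u/1.5)])
rim=(P[...,2]>.015)&(P[...,2]<.035)&(P[...,1]<-.1)&(P[...,1]>-.45)&(P[...,0]>.3)&(P[...,0]<.75)
m=rim.astype(np.uint8); n,l,s,c=cv2.connectedComponentsWithStats(m); i=1+s[1:,4].argmax(); print(s[i],cv2.minAreaRect((P[l==i][:,:2]*1000).astype(np.float32)))
im=b['frame']; cv2.imwrite('pics/crop.png',cv2.resize(im[150:250,125:325],(800,400),interpolation=cv2.INTER_CUBIC))
E
```

```text
scene [195. 162.] 210 z 0.0376 rect [316.6 -23.3] [906.5  61.2] 56.9
scene [230. 213.] 275 z 0.0379 rect [ 260.7 -119.5] [685.4  63.3] 45.5
scene [261. 244.] 317 z 0.0376 rect [ 254.2 -187.6] [575.9  64.2] 36.9
top [181. 203.] 216 z 0.0379 rect [545.2 329.2] [41.5 52.8] 85.1
top [250. 224.] 210 z 0.0379 rect [439.8 100.6] [130.2  39.7] 8.1
top [292. 229.] 218 z 0.0375 rect [418.6   7.6] [ 59.6 168.5] 47.9
tray [ 0.52466148 -0.27657817  0.00645163]
table [ 0.62725552  0.16423094 -0.00317909]
[335 177  66  68 492] ((522.6827392578125, -275.3545227050781), (185.6976318359375, 168.03941345214844), 15.93839168548584)
```

View pics/crop.png

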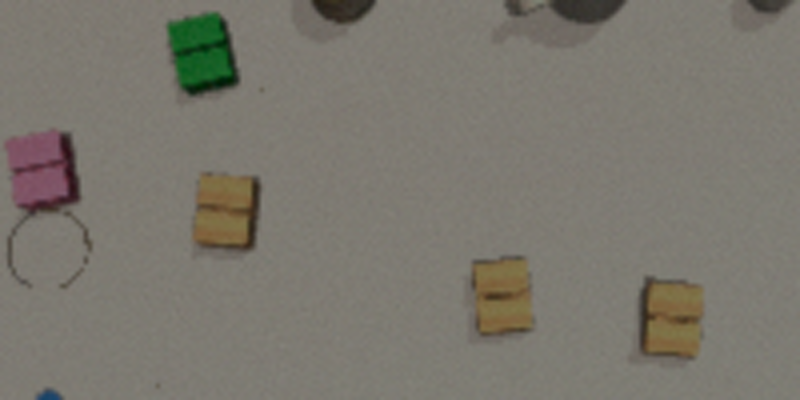

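```bash
cat >> h.py <<'E'
def ray(f,uv,zp):
    fl=f['frame'].shape[0]/2/np.tan(np.radians(f['vertical_fov'])/2)
    uv=np.atleast_2d(uv).astype(float)
    d=np.c_[(uv[:,0]-f['cx'])/fl,(uv[:,1]-f['cy'])/fl,np.ones(len(uv))]@R.from_rotvec(f['orientation']).as_matrix().T
    o=np.array(f['xyz']); return o+d*((zp-o[2])/d[:,2])[:,None]
def blocks(f,x=60):
    hsv=cv2.cvtColor(f['frame'],cv2.COLOR_BGR2HSV)
    m=((hsv[...,0]>8)&(hsv[...,0]<25)&(hsv[...,1]>90)&(hsv[...,2]>110)).astype(np.uint8)
    m=cv2.morphologyEx(m,cv2.MORPH_CLOSE,np.ones((5,5)))
    n,l,s,c=cv2.connectedComponentsWithStats(m)
    for i in range(1,n):
        if s[i,4]<120: continue
        v,u=np.nonzero(l==i); q=ray(f,np.c_[u,v],.038)[:,:2]*1000
        rc=cv2.minAreaRect(q.astype(np.float32))
        print(c[i].round(),s[i,4],'mean',q.mean(0).round(1),'rect',np.round(rc[0],1),np.round(rc[1],1),round(rc[2],1))
E
python3 - <<'E'
from h import *
import pickle
a,b=pickle.load(open('f0.pkl','rb'))
blocks(b)
P=cloud(b)
print('bystander z', [ (P[int(v/1.5)-3:int(v/1.5)+3,int(u/1.5)-3:int(u/1.5)+3].reshape(-1,3).mean(0)).round(3) for u,v in((313,214),(408,208),(479,216),(263,245),(203,289))])
E
```

```text
[208. 142.] 150 mean [748.7 244.2] rect [748.  245.3] [43.2 48. ] 58.3
[180. 202.] 219 mean [546.9 330.7] rect [547.  330.9] [42.2 53.7] 85.8
[250. 223.] 221 mean [477.4 105.2] rect [477.4 105.3] [53.4 41.9] 5.7
[293. 229.] 224 mean [459.4 -32.2] rect [458.5 -32.9] [41.6 54.1] 88.9
bystander z [array([0.74 , 0.243, 0.068]), array([0.757, 0.036, 0.055]), array([ 0.73 , -0.113,  0.079]), array([0.678, 0.355, 0.036]), array([0.581, 0.481, 0.036])]
```

A is at (547,331) with yaw -4°, B at (477,105) with yaw +6°, and C at (459,-32) with yaw -1°. Their measured sizes match the blocks. I'll start with A, gripping along its own x (56 mm).

Call:
send_rows:
  deltas:
    - {"dx": 28, "dy": -29, "rz": -7}
    - {"dx": 56, "dy": -58, "rz": -14}
    - {"dx": 84, "dy": -87, "rz": -21}
    - {"dx": 112, "dy": -116, "rz": -28}
    - {"dx": 140, "dy": -144, "rz": -35}
  jaw: 85

```text
$.deltas[0]: bad value
```

Call:
send_rows:
  deltas:
    - {"dx": 28, "dy": -29, "rz": -7}
    - {"dx": 56, "dy": -58, "rz": -14}
    - {"dx": 84, "dy": -87, "rz": -21}
    - {"dx": 112, "dy": -116, "rz": -28}
    - {"dx": 140, "dy": -144, "rz": -35}

```text
$.deltas[0]: bad value
```

Call:
send_rows:
  deltas:
    - {"dx": 28, "dy": -29, "dz": 0, "rx": 0, "ry": 0, "rz": -7}
    - {"dx": 56, "dy": -58, "dz": 0, "rx": 0, "ry": 0, "rz": -14}
    - {"dx": 84, "dy": -87, "dz": 0, "rx": 0, "ry": 0, "rz": -21}
    - {"dx": 112, "dy": -116, "dz": 0, "rx": 0, "ry": 0, "rz": -28}
    - {"dx": 140, "dy": -144, "dz": 0, "rx": 0, "ry": 0, "rz": -35}
  jaw: 85

```text
clock: 0.52
tcp_pos: [0.408, 0.474, 0.242]
orientation: [-1.539, -2.739, 0.001]
contact_force: [0.6, 0.5, -0.7]
grip_width: 0.0851
gripper_force: 0.0
```

Call:
send_rows:
  deltas:
    - {"dx": 28, "dy": -28, "dz": 0, "rx": 0, "ry": 0, "rz": -7}
    - {"dx": 56, "dy": -57, "dz": 0, "rx": 0, "ry": 0, "rz": -14}
    - {"dx": 84, "dy": -86, "dz": 0, "rx": 0, "ry": 0, "rz": -21}
    - {"dx": 112, "dy": -115, "dz": 0, "rx": 0, "ry": 0, "rz": -28}
    - {"dx": 139, "dy": -143, "dz": 0, "rx": 0, "ry": 0, "rz": -35.5}

```text
clock: 0.93
tcp_pos: [0.5471, 0.331, 0.2421]
orientation: [2.294, 2.146, -0.001]
contact_force: [0.4, 0.5, 0.3]
grip_width: 0.0852
gripper_force: 0.0
```

Call:
send_rows:
  deltas:
    - {"dx": 0, "dy": 0, "dz": -35, "rx": 0, "ry": 0, "rz": 0}
    - {"dx": 0, "dy": 0, "dz": -70, "rx": 0, "ry": 0, "rz": 0}
    - {"dx": 0, "dy": 0, "dz": -105, "rx": 0, "ry": 0, "rz": 0}
    - {"dx": 0, "dy": 0, "dz": -130, "rx": 0, "ry": 0, "rz": 0}
    - {"dx": 0, "dy": 0, "dz": -130, "rx": 0, "ry": 0, "rz": 0}

```text
clock: 1.35
tcp_pos: [0.5422, 0.3308, 0.1063]
orientation: [-2.286, -2.153, 0.017]
contact_force: [-0.9, -1.2, -0.7]
grip_width: 0.0848
gripper_force: 0.0
```

```bash
python3 - <<'E'
from h import *
o=r.get_obs(); print(o['tcp_pos'],R.from_rotvec(o['orientation']).as_matrix().round(3),o['joints'].round(3))
w=grab('wrist','w1.png'); blocks(w)
E
```

```text
[0.54224405 0.33083226 0.10629915] [[ 0.06   0.998 -0.009]
 [ 0.998 -0.06  -0.006]
 [-0.007 -0.008 -1.   ]] [-0.883  0.586  0.328  1.774 -0.243  0.832 -0.499]
```

View pics/w1.png

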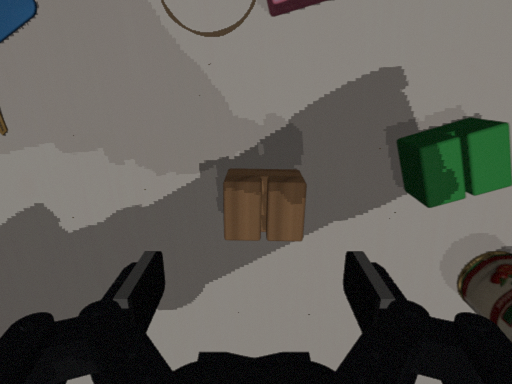

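The wrist picture shows the block (264,205) centred between the fingers (150 and 365) and square to them. I'll go down and grip.

Call:
send_rows:
  deltas:
    - {"dx": 0, "dy": 0, "dz": -25, "rx": 0, "ry": 0, "rz": 0}
    - {"dx": 0, "dy": 0, "dz": -50, "rx": 0, "ry": 0, "rz": 0}
    - {"dx": 0, "dy": 0, "dz": -75, "rx": 0, "ry": 0, "rz": 0}
    - {"dx": 0, "dy": 0, "dz": -92, "rx": 0, "ry": 0, "rz": 0}
    - {"dx": 0, "dy": 0, "dz": -92, "rx": 0, "ry": 0, "rz": 0}

```text
clock: 1.82
tcp_pos: [0.5451, 0.3326, 0.019]
orientation: [-2.287, -2.153, 0.005]
contact_force: [-0.9, -1.3, 0.3]
grip_width: 0.0851
gripper_force: 0.0
```

Call:
send_rows:
  deltas:
    - {"dx": 0, "dy": 0, "dz": 0, "rx": 0, "ry": 0, "rz": 0}
    - {"dx": 0, "dy": 0, "dz": 0, "rx": 0, "ry": 0, "rz": 0}
    - {"dx": 0, "dy": 0, "dz": 0, "rx": 0, "ry": 0, "rz": 0}
    - {"dx": 0, "dy": 0, "dz": 0, "rx": 0, "ry": 0, "rz": 0}
    - {"dx": 0, "dy": 0, "dz": 0, "rx": 0, "ry": 0, "rz": 0}
  jaw: 40
  newtons: 40

```text
clock: 2.23
tcp_pos: [0.5479, 0.334, 0.023]
orientation: [2.287, 2.153, 0.007]
contact_force: [-0.3, -0.5, 7.5]
grip_width: 0.0554
gripper_force: 43.3
```

Call:
send_rows:
  deltas:
    - {"dx": 0, "dy": 0, "dz": 30, "rx": 0, "ry": 0, "rz": 0}
    - {"dx": 0, "dy": 0, "dz": 65, "rx": 0, "ry": 0, "rz": 0}
    - {"dx": 0, "dy": 0, "dz": 100, "rx": -6, "ry": 0, "rz": 0}
    - {"dx": 0, "dy": 0, "dz": 140, "rx": -13, "ry": 0, "rz": 0}
    - {"dx": 0, "dy": 0, "dz": 180, "rx": -20, "ry": 0, "rz": 0}

```text
clock: 2.65
tcp_pos: [0.5467, 0.332, 0.205]
orientation: [2.088, 1.957, -0.346]
contact_force: [0.2, 0.4, -2.3]
grip_width: 0.0554
gripper_force: 43.1
```

Call:
send_rows:
  deltas:
    - {"dx": 0, "dy": 0, "dz": 35, "rx": -7, "ry": 0, "rz": 0}
    - {"dx": 0, "dy": 0, "dz": 70, "rx": -14, "ry": 0, "rz": 0}
    - {"dx": 0, "dy": 0, "dz": 105, "rx": -21, "ry": 0, "rz": 0}
    - {"dx": 0, "dy": 0, "dz": 140, "rx": -28, "ry": 0, "rz": 0}
    - {"dx": 0, "dy": 0, "dz": 160, "rx": -35, "ry": 0, "rz": 0}

```text
clock: 3.07
tcp_pos: [0.5463, 0.3346, 0.3663]
orientation: [1.685, 1.582, -0.819]
contact_force: [0.8, -1.4, -0.9]
grip_width: 0.0554
gripper_force: 43.1
```

Call:
send_rows:
  deltas:
    - {"dx": 0, "dy": 0, "dz": 0, "rx": -7, "ry": 0, "rz": 0}
    - {"dx": 0, "dy": 0, "dz": 0, "rx": -14, "ry": 0, "rz": 0}
    - {"dx": 0, "dy": 0, "dz": 0, "rx": -20, "ry": 0, "rz": 0}
    - {"dx": 0, "dy": 0, "dz": 0, "rx": -20, "ry": 0, "rz": 0}

```text
clock: 3.4
tcp_pos: [0.5439, 0.3372, 0.3514]
orientation: [1.414, 1.346, -1.046]
contact_force: [-2.1, 2.1, -5.8]
grip_width: 0.0549
gripper_force: 43.2
```

```bash
cat >> h.py <<'E'
def look(save):
    o=r.get_obs(); M=R.from_rotvec(o['orientation']).as_matrix()
    print(o['tcp_pos'].round(3),'z',M[:,2].round(2),'y',M[:,1].round(2),o['joints'].round(2),o['grip_width'])
    f=grab('scene'); p=M[:,2]*.012+o['tcp_pos']
    fl=192/np.tan(np.radians(f['vertical_fov'])/2)
    c=(p-np.array(f['xyz']))@R.from_rotvec(f['orientation']).as_matrix()
    u,v=int(c[0]/c[2]*fl+f['cx']),int(c[1]/c[2]*fl+f['cy'])
    d=np.array(f['xyz'])-p; print('pix',u,v,'facing cos',(d/np.linalg.norm(d)@M[:,2]).round(2))
    im=f['frame']; y0,x0=max(0,v-70),max(0,u-70); cr=im[y0:v+70,x0:u+70]
    cc=im[max(0,v-40):v+40,max(0,u-40):u+40].astype(int); red=(cc[...,2]>70)&(cc[...,2]>2.2*cc[...,1])&(cc[...,2]>2*cc[...,0]); print('red px',red.sum())
    cv2.imwrite('pics/'+save,cv2.resize(cr,None,fx=4,fy=4,interpolation=cv2.INTER_CUBIC))
E
python3 -c "
from h import *
look('a.png')"
```

```text
[0.544 0.337 0.351] z [ 0.   -0.97 -0.24] y [ 1.   -0.01  0.05] [-1.38  1.08  0.96  1.2   0.33  1.91 -0.47] 0.05493653088515246
pix 179 76 facing cos 0.53
red px 123
```

View pics/a.png

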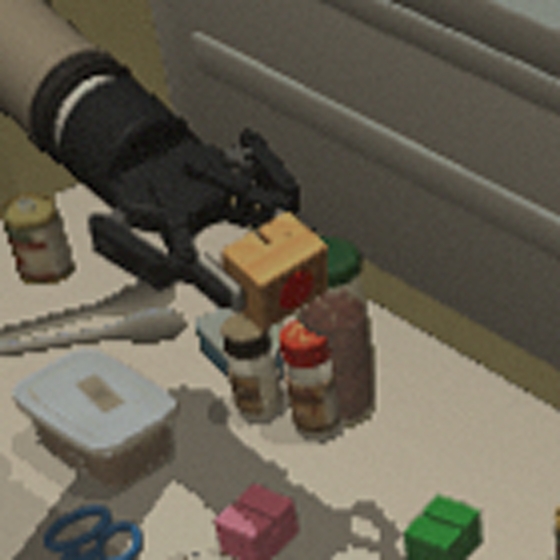

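Block A carries the red disc: it is on the wooden underside face at crop (297,285), separate from the red jar cap behind it at (305,340). I'll bring the tool back upright and move to the tray.

Call:
send_rows:
  deltas:
    - {"dx": 0, "dy": -20, "dz": 0, "rx": 7, "ry": 0, "rz": 0}
    - {"dx": 0, "dy": -40, "dz": 0, "rx": 14, "ry": 0, "rz": 0}
    - {"dx": 0, "dy": -60, "dz": 0, "rx": 21, "ry": 0, "rz": 0}
    - {"dx": 0, "dy": -80, "dz": 0, "rx": 28, "ry": 0, "rz": 0}
    - {"dx": 0, "dy": -100, "dz": 0, "rx": 35, "ry": 0, "rz": 0}

```text
clock: 3.87
tcp_pos: [0.5465, 0.2316, 0.3638]
orientation: [1.876, 1.76, -0.622]
contact_force: [-0.5, -1.0, 0.6]
grip_width: 0.0552
gripper_force: 43.1
```

Call:
send_rows:
  deltas:
    - {"dx": 0, "dy": -20, "dz": -20, "rx": 7, "ry": 0, "rz": 0}
    - {"dx": 0, "dy": -40, "dz": -40, "rx": 14, "ry": 0, "rz": 0}
    - {"dx": 0, "dy": -60, "dz": -60, "rx": 21, "ry": 0, "rz": 0}
    - {"dx": 0, "dy": -80, "dz": -80, "rx": 28, "ry": 0, "rz": 0}
    - {"dx": 0, "dy": -100, "dz": -100, "rx": 35, "ry": 0, "rz": 0}

```text
clock: 4.28
tcp_pos: [0.5465, 0.1321, 0.2648]
orientation: [2.248, 2.109, -0.067]
contact_force: [1.1, -0.6, -2.5]
grip_width: 0.0552
gripper_force: 43.1
```

```bash
python3 -c "
from h import *
o=r.get_obs();M=R.from_rotvec(o['orientation']).as_matrix();print(o['tcp_pos'],M.round(3),o['joints'].round(2),o['grip_width'],o['clock'])"
```

```text
[0.54645704 0.13210062 0.26476464] [[ 0.064  0.998  0.008]
 [ 0.995 -0.063 -0.072]
 [-0.071  0.013 -0.997]] [-1.04  0.36  0.84  1.84 -0.22  1.08 -0.19] 0.055222467480675254 4.2833
```

Call:
send_rows:
  deltas:
    - {"dx": -3, "dy": -35, "dz": 0, "rx": 1, "ry": 0, "rz": 0}
    - {"dx": -6, "dy": -70, "dz": 0, "rx": 2, "ry": 0, "rz": 0}
    - {"dx": -9, "dy": -105, "dz": 0, "rx": 3, "ry": 0, "rz": 0}
    - {"dx": -11, "dy": -140, "dz": 0, "rx": 4, "ry": 0, "rz": 0}
    - {"dx": -13, "dy": -175, "dz": 0, "rx": 4, "ry": 0, "rz": 0}

```text
clock: 4.7
tcp_pos: [0.5323, -0.0451, 0.2644]
orientation: [2.284, 2.14, -0.001]
contact_force: [0.1, -0.3, 0.4]
grip_width: 0.0556
gripper_force: 43.1
```

Call:
send_rows:
  deltas:
    - {"dx": -3, "dy": -35, "dz": 0, "rx": 0, "ry": 0, "rz": 0}
    - {"dx": -6, "dy": -70, "dz": 0, "rx": 0, "ry": 0, "rz": 0}
    - {"dx": -9, "dy": -105, "dz": 0, "rx": 0, "ry": 0, "rz": 0}
    - {"dx": -10, "dy": -140, "dz": 0, "rx": 0, "ry": 0, "rz": 0}
    - {"dx": -11, "dy": -175, "dz": 0, "rx": 0, "ry": 0, "rz": 0}

```text
clock: 5.12
tcp_pos: [0.5213, -0.2192, 0.2645]
orientation: [2.28, 2.139, -0.003]
contact_force: [0.5, -0.3, -0.5]
grip_width: 0.0555
gripper_force: 43.1
```

Call:
send_rows:
  deltas:
    - {"dx": 0, "dy": -30, "dz": -20, "rx": 0, "ry": 0, "rz": 0}
    - {"dx": 0, "dy": -57, "dz": -50, "rx": 0, "ry": 0, "rz": 0}
    - {"dx": 0, "dy": -57, "dz": -85, "rx": 0, "ry": 0, "rz": 0}
    - {"dx": 0, "dy": -57, "dz": -120, "rx": 0, "ry": 0, "rz": 0}
    - {"dx": 0, "dy": -57, "dz": -140, "rx": 0, "ry": 0, "rz": 0}

```text
clock: 5.53
tcp_pos: [0.5214, -0.2739, 0.1215]
orientation: [2.283, 2.139, -0.008]
contact_force: [0.9, 0.4, -1.5]
grip_width: 0.0554
gripper_force: 43.1
```

```bash
python3 -c "
from h import *
o=r.get_obs();M=R.from_rotvec(o['orientation']).as_matrix();print(o['tcp_pos'],M.round(3),o['joints'].round(2),o['grip_width'],o['clock'])
grab('scene','s2.png');grab('wrist','w2.png')"
```

```text
[ 0.5213625  -0.27390885  0.12151189] [[ 0.065  0.998  0.006]
 [ 0.998 -0.065 -0.013]
 [-0.013  0.006 -1.   ]] [-0.17  0.58  0.73  1.92 -0.51  0.83  0.77] 0.055351988858476815 5.5333
```

View pics/s2.png

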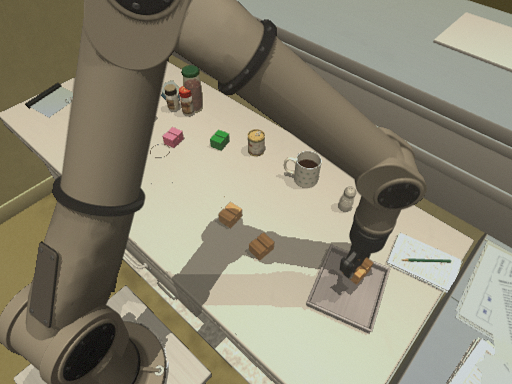

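The scene picture shows the block still held over the tray floor at (362,268). I'll lower it and release.

Call:
send_rows:
  deltas:
    - {"dx": 0, "dy": 0, "dz": -25, "rx": 0, "ry": 0, "rz": 0}
    - {"dx": 0, "dy": 0, "dz": -50, "rx": 0, "ry": 0, "rz": 0}
    - {"dx": 0, "dy": 0, "dz": -70, "rx": 0, "ry": 0, "rz": 0}
    - {"dx": 0, "dy": 0, "dz": -82, "rx": 0, "ry": 0, "rz": 0}
    - {"dx": 0, "dy": 0, "dz": -87, "rx": 0, "ry": 0, "rz": 0}

```text
clock: 6.05
tcp_pos: [0.5233, -0.274, 0.0353]
orientation: [2.278, 2.142, -0.013]
contact_force: [-0.4, -0.3, -0.3]
grip_width: 0.0553
gripper_force: 43.2
```

Call:
send_rows:
  deltas:
    - {"dx": 0, "dy": 0, "dz": -3, "rx": 0, "ry": 0, "rz": 0}
    - {"dx": 0, "dy": 0, "dz": -5, "rx": 0, "ry": 0, "rz": 0}
    - {"dx": 0, "dy": 0, "dz": -6, "rx": 0, "ry": 0, "rz": 0}
    - {"dx": 0, "dy": 0, "dz": -6, "rx": 0, "ry": 0, "rz": 0}

```text
clock: 6.38
tcp_pos: [0.5227, -0.2743, 0.0283]
orientation: [2.278, 2.143, -0.017]
contact_force: [0.8, 0.0, -1.1]
grip_width: 0.0553
gripper_force: 43.2
```

Call:
send_rows:
  deltas:
    - {"dx": 0, "dy": 0, "dz": -1, "rx": 0, "ry": 0, "rz": 0}
    - {"dx": 0, "dy": 0, "dz": -2, "rx": 0, "ry": 0, "rz": 0}
    - {"dx": 0, "dy": 0, "dz": -2, "rx": 0, "ry": 0, "rz": 0}

```text
clock: 6.63
tcp_pos: [0.5227, -0.2745, 0.0271]
orientation: [2.278, 2.144, -0.016]
contact_force: [-4.5, 2.4, 13.6]
grip_width: 0.0555
gripper_force: 45.1
```

Call:
send_rows:
  deltas:
    - {"dx": 0, "dy": 0, "dz": 0, "rx": 0, "ry": 0, "rz": 0}
    - {"dx": 0, "dy": 0, "dz": 0, "rx": 0, "ry": 0, "rz": 0}
    - {"dx": 0, "dy": 0, "dz": 0, "rx": 0, "ry": 0, "rz": 0}
    - {"dx": 0, "dy": 0, "dz": 0, "rx": 0, "ry": 0, "rz": 0}
    - {"dx": 0, "dy": 0, "dz": 0, "rx": 0, "ry": 0, "rz": 0}
  jaw: 80

```text
clock: 7.05
tcp_pos: [0.5221, -0.274, 0.0252]
orientation: [2.278, 2.145, -0.019]
contact_force: [-0.0, 0.5, 0.2]
grip_width: 0.0798
gripper_force: 0.0
```

Call:
send_rows:
  deltas:
    - {"dx": 0, "dy": 0, "dz": 20, "rx": 0, "ry": 0, "rz": 0}
    - {"dx": 0, "dy": 0, "dz": 50, "rx": 0, "ry": 0, "rz": 0}
    - {"dx": 0, "dy": 0, "dz": 85, "rx": 0, "ry": 0, "rz": 0}
    - {"dx": 0, "dy": 0, "dz": 120, "rx": 0, "ry": 0, "rz": 0}
    - {"dx": 0, "dy": 0, "dz": 150, "rx": 0, "ry": 0, "rz": 0}

```text
clock: 7.47
tcp_pos: [0.522, -0.2744, 0.1773]
orientation: [2.278, 2.143, -0.019]
contact_force: [0.4, 0.1, 0.5]
grip_width: 0.0801
gripper_force: 0.0
```

Call:
send_rows:
  deltas:
    - {"dx": 0, "dy": 35, "dz": 20, "rx": 0, "ry": 0, "rz": 0}
    - {"dx": 0, "dy": 70, "dz": 40, "rx": 0, "ry": 0, "rz": 0}
    - {"dx": 0, "dy": 105, "dz": 60, "rx": 0, "ry": 0, "rz": 0}
    - {"dx": 0, "dy": 140, "dz": 70, "rx": 0, "ry": 0, "rz": 0}
    - {"dx": 0, "dy": 175, "dz": 70, "rx": 0, "ry": 0, "rz": 0}

```text
clock: 7.88
tcp_pos: [0.5231, -0.098, 0.2475]
orientation: [2.277, 2.142, -0.014]
contact_force: [0.8, 0.1, -0.1]
grip_width: 0.0798
gripper_force: 0.0
```

```bash
python3 - <<'E'
from h import *
f=grab('top'); blocks(f); s=grab('scene')
im=f['frame'][160:260,240:420]; sc=s['frame'][120:340,200:420]
cv2.imwrite('pics/end.png',np.hstack([cv2.resize(im,(400,222)),cv2.resize(sc,(222,222))]) if 0 else cv2.resize(s['frame'],(768,576)))
cv2.imwrite('pics/endtop.png',cv2.resize(f['frame'],(768,576)))
P=cloud(f); q=P[(abs(P[...,0]-.523)<.012)&(abs(P[...,1]+.274)<.01)]; print('block top z',q[:,2].round(4))
print(r.get_obs()['tcp_pos'])
E
```

```text
[208. 142.] 163 mean [748.5 245. ] rect [749.3 245.7] [45.  49.8] 58.0
[250. 223.] 223 mean [477.5 105.5] rect [477.6 105.5] [54.4 41.5] 5.5
[295. 231.] 132 mean [453.7 -38.4] rect [457.8 -34.6] [34.8 51.9] 85.1
block top z []
[ 0.52300394 -0.09190869  0.24512768]
```

View pics/end.png

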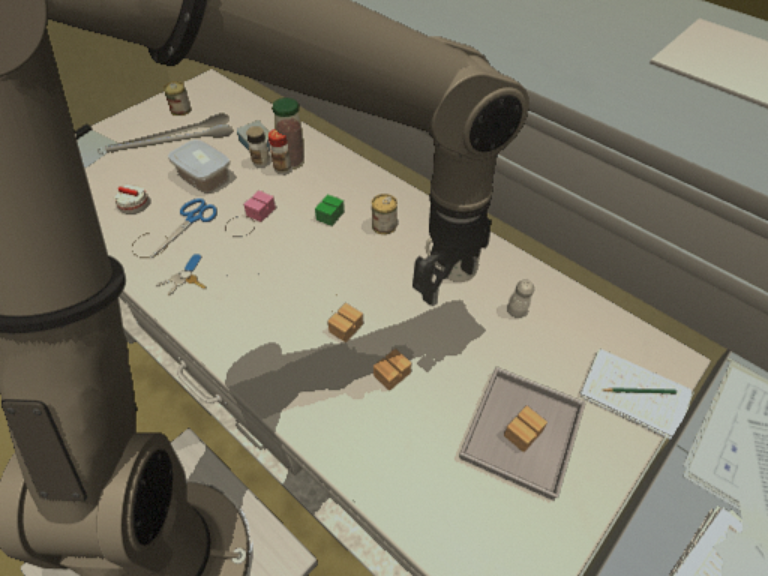

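The final picture shows the block flat in the middle of the tray (525,428). The other two blocks (346,321) and (393,369) are where they started, and the tin and shaker stand undisturbed. The mug is mostly hidden behind the gripper, which never went near it.

```bash
python3 -c "
from h import *
print(r.hand_in())"
```

```text
the job is handed in; nothing more can be done
None
```

I found the red spot on the first block I turned up, the one that stood at x 0.547, y 0.331 m. It now sits flat in the middle of the steel tray, the other two blocks are still on the table, and I've handed the job in; the result wasn't reported back.

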